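# Hang the dip basket over the wash pan and uncap the degreaser

## Robot

A 7-joint arm with a two-finger parallel gripper is mounted at the origin on the work surface. World frame = base frame: x ahead of the robot, y to its left, z up, the work surface at z = 0. Lengths are in m, angles in rad, forces in N, time in s.
With the tool pointing down it reaches from about 0.35 to 0.9 m from the base axis. Payload 8.1 kg.
Tool frame: the origin (TCP) lies between the finger pads; the fingertips stand 8 mm ahead of it and the grasp point (between the pads) lies 11 mm behind it; z points along the fingers, y is the line along which they close (so a half turn about z gives the same grasp; the last joint's range is limited). The gripper opens to 92 mm and grips with 3 to 60 N. Pads are 19 mm wide; open, the fingers measure 130 mm over their backs; the gripper's body (75 mm by 190 mm) begins 47 mm behind the grasp point.
Start: joints at [1.002, 0.434, 0.025, 1.573, -0.012, 1.134, -0.075], TCP at [0.281, -0.558, 0.2] pointing down, gripper open.
Joint ranges: [-2.62, 2.62], [-0.44, 2.09], [-1.27, 1.32], [0.08, 2.57], [-1.32, 4.46], [0.12, 2], [-2.74, 2.74]. Speed limits (rad/s): [2.22, 2.22, 3.01, 3.01, 3.14, 3.14, 3.14].

## Interface

Orientations are given as a 3x3 rotation matrix whose columns are the frame's x, y, z axes.
In Python, from workcell import bot gives the robot as it stands.
- The arm moves only by the tool step_arm, never from a script. Its argument "steps" is text: rows parted by semicolons, each of 7 numbers parted by spaces: the finger opening in m, from 0 to 0.0918, then the shift along the tool's x, y, z in m, then the turn, a rotation vector about the tool's x, y, z in degrees. In form: grip dx dy dz rx ry rz; .... A call has 1 to 10 rows; each row shifts and turns the commanded pose from where the row before left it, along the tool's axes as they then stand; what a row does not reach is not made up. A row lasts 1/12 s, in which the tool goes at most 41.7 mm and 7.16 degrees, less where a joint would pass 70% of its speed; a pose out of reach is approached as far as the arm can. A call is refused whole if a number of a shift passes 0.0417 or a number of a turn 7.16, either way. A call with a gripper value outside its range is refused whole. The fingers move at their own pace and stop on an object; "force" is the grip in N (left out, the last holds). Time passes only in rows, so rows that do not move let the fingers close. It gives the time, the measured TCP pose, the force and the opening at its end, in the units of the state.
- bot.state(): the state, without advancing time (a new reading comes with each control period).
- bot.snapshot(name): name is "scene" or "top"; returns a dict with "img" (420x560x3 uint8, red, green, blue), "mtx" (3x3 intrinsics, pixels), "D" ([k1, k2, p1, p2, k3] as OpenCV has them; the pictures are not rectified), "R" (3x3) and "t" (3): a world point X has camera coordinates R X + t. Camera axes: x right, y down, z forward; pixel columns grow to the right and rows downward; lengths in m; the calibration is good to about 2 mm. A picture is of the moment at which its call begins. There is no depth.
- bot.close_job(): hands the job in, once; it reports no verdict.
The state is a dict: "time_s": time; "joint_pos": joint angles; "qvel": joint speeds; "joint_torque": joint torques, N m; "position": TCP position; "tool_rot": TCP orientation; "wrist_force": force on the tool from outside, world axes, zero at the start; "wrist_torque": the same for the moment, N m; "gripper_width": finger opening in m.
Only numpy, scipy, OpenCV 4.12 (cv2) and the standard library are available. Lean on these libraries where they do the work, as an engineer would, in place of code of your own. Each camera call takes 0.05 s, during which the arm holds its last target. There are 200 camera calls.

## Task

Get ready to degrease the bearings: lift the wire dip basket by its black grip, hook it onto the bare end of the drain rail beside the pan, slide it along the rail up to the stop collar so that it hangs over the wash pan, and let go of it. Then open the square degreaser bottle: press its push-and-turn cap fully down, twist it anticlockwise until it comes free, and finish still holding the cap level in the gripper about 10 cm straight above where it sat; do not put it down or let go. Leave everything else on the bench where it is.

Things in the scene. Friction and masses are not known exactly. Their poses are not given: they have to be found in the camera images.
- basket: Steel wire dip basket with bearings in it, about 0.35 kg, standing upright on the bench; 62 (x) x 74 (y) mm, rim 42 mm high. Origin: centre of its underside, z up. A strap rises from its -x wall, cranked in to a hook over the basket's centre. Beyond +x there is nothing between rim and hook lip: the rail enters there. It balances upright on the rail.
- basket_hook (a point): Underside centre of the hook's top strip, (0, 0, 136) mm in the basket's frame; it rests on the rail when hung. The hook is an upside-down U, 20 mm wide in y: back at x = -13 to -10 mm, lip at x = +10 to +16 mm reaching down to z = 111 mm (basket's frame). Hook on: bring it from the -x side with the lip above the rail and the rim below it, then lower.
- basket_grip (a point): Centre of the black plastic grip above the hook, (0, 0, 175) mm in the basket's frame: 22 (x) x 24 (y) mm, upright from z = 150 to 200 mm.
- stand: Fixed drain rail and wash pan. Origin on the bench below mid-rail. Rail: steel bar 12 mm in diameter along the stand's y, axis 200 mm up (top 206 mm), between two 12 mm posts at y = -150 and +150 mm on 46 mm round feet. Aluminium pan, 150 (x) x 120 (y) x 35 mm high, under it from y = +12 to +132 mm. The bare end, clear of the pan, is y = -140 to 0 mm.
- collar_face (a point): On the rail's axis, in the face of the stop collar that looks to -y, (0, 98, 200) mm in the stand's frame. The collar is a steel ring on the rail, 26 mm diameter, 14 mm wide. The 20 mm wide hook touches it when the hook's centre is 10 mm short of this point (y = 88 mm).
- rail_clear (a point): Top of the rail in the middle of its bare end, (0, -60, 206) mm in the stand's frame.
- bottle: White square degreaser bottle, 84 x 84 mm, fixed upright in a steel pocket on a 130 x 130 mm plate bolted to the bench: it cannot move or turn. Origin at the bench under its centre, z up. Shoulder slopes from z = 124 to 152 mm; above it the neck, mouth at z = 182 mm.
- cap: Grey ribbed push-and-turn cap, 52 mm diameter, 29.5 mm high, 40 g, upright on the bottle's neck, z up. Origin: centre of its lower edge, 166 mm above the bench when locked; its x axis is then along the bottle's x. Locked it neither lifts nor turns. At least 5 mm down, it turns anticlockwise seen from above: free to lift from 0.80 rad on (0.95 to 1.25 best), end stop at 1.40 rad.
- cap_top (a point): Centre of the cap's lid, 29.5 mm above the cap's origin. Pressing meets a spring: 4 N at first, 12 N at the bottom stop 6.5 mm down. Keep it pressed while turning; then let up, it pops up a few mm and lifts straight off. Grip it round the skirt and press in the same grasp; fingertips 15 to 22 mm below the lid stay clear of the shoulder when pressed.
- spray_can: Bystander: spray can, 66 mm diameter, 190 mm high, origin under its centre.
- oil_bottle: Bystander: round oil bottle, 60 mm diameter, 150 mm high, origin under its centre.
- jar: Bystander: glass jar, 70 mm diameter, 75 mm high, origin under its centre.
- screwdriver: Bystander: screwdriver 150 mm long along its x, 26 mm high, lying on the bench, origin under its middle.
- wrench: Bystander: spanner 180 mm long along its x, 8 mm high, lying on the bench, origin under its middle.
- screw_box: Bystander: cardboard box, 90 (x) x 60 (y) x 45 mm high, origin under its centre.
- tape_measure: Bystander: tape measure, 70 (x) x 35 (y) x 65 mm high, origin under its centre.

How it is judged:
By the outcome, as a careful person would: the job done as asked, in the order asked, and still so for the second after the job is handed in, while the arm keeps its last pose, push and grip.
It also fails if it takes over 56 s, if anything falls off the work surface, if the arm or the gripper's body presses on something with over 40 N, if the wrist force passes 120 N, or if a joint passes its speed limit or range.

## Working session

There is one attempt and no reset: what is moved stays moved. The work goes in short steps, Python scripts to look and compute and a tool call to move; the robot and the scene stay as the last step left them, time stands still between calls to the robot, and variables do not carry over. Pictures are saved under pics/ and viewed, on a budget of 10 in all, crops included, one or two more only if the job needs it, and the job is handed in when it is done.

Besides the shell and the picture viewer there is one more tool, called after "Call:" in YAML: its name, and indented under it one key for each argument. step_arm: Moves the arm, as the interface text tells. Its arguments: {"type":"object","properties":{"steps":{"type":"string"},"force":{"type":"number"}},"required":["steps"]}

```bash
mkdir -p pics; cat > h.py <<'E'
import numpy as np, cv2
from workcell import bot
def snap(n,f=None):
    s=bot.snapshot(n)
    if f: cv2.imwrite(f'pics/{f}.png',s['img'][:,:,::-1])
    return s
def ray(s,px):
    K=np.array(s['mtx'],float);D=np.array(s['D'],float);R=np.array(s['R']);t=np.array(s['t'])
    u=cv2.undistortPoints(np.array([[px]],float),K,D)[0,0]
    d=R.T@np.array([u[0],u[1],1]);return -R.T@t,d/np.linalg.norm(d)
def onz(s,px,z):
    c,d=ray(s,px);return c+d*(z-c[2])/d[2]
def tri(s1,p1,s2,p2):
    a,d=ray(s1,p1);b,e=ray(s2,p2)
    k=np.linalg.lstsq(np.c_[d,-e],b-a,rcond=None)[0]
    P=a+k[0]*d;Q=b+k[1]*e;return (P+Q)/2,np.linalg.norm(P-Q)
def proj(s,X):
    return cv2.projectPoints(np.array(X,float).reshape(-1,1,3),cv2.Rodrigues(np.array(s['R']))[0],np.array(s['t'],float),np.array(s['mtx'],float),np.array(s['D'],float))[0][:,0]
E
python3 - <<'E'
from h import *
for n in('scene','top'):
    s=snap(n,n+'0');print(n,-np.array(s['R']).T@s['t'],np.array(s['R'])[2])
st=bot.state();print(st['tool_rot'],st['position'],st['gripper_width'],st['time_s'])
E
```

```text
scene [1.15025802 0.03147739 0.66995731] [-0.7492022  -0.00117274 -0.66234031]
top [ 0.32008482 -0.00460136  1.15036935] [ 0.2389801   0.0223939  -0.97076621]
[[ 8.93495539e-01  4.49071518e-01 -7.02042465e-04]
 [ 4.49072058e-01 -8.93494737e-01  1.20029650e-03]
 [-8.82522766e-05 -1.38772722e-03 -9.99999033e-01]] [ 0.280458   -0.5579842   0.19973216] 0.09183237202951922 0.1
```

View pics/scene0.png

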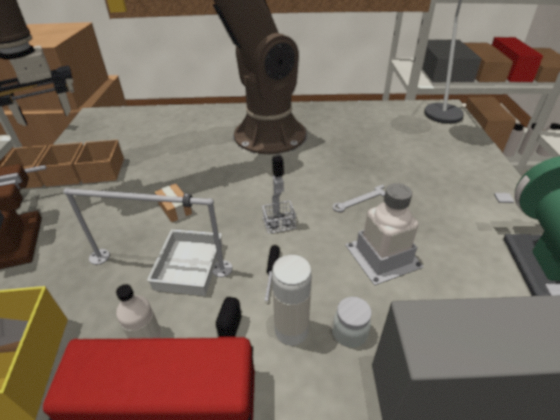

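View pics/top0.png

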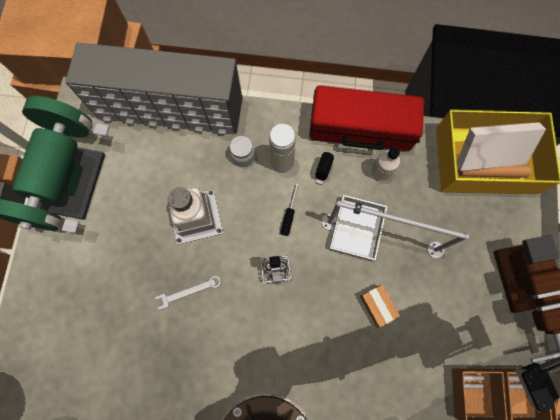

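The scene view shows the basket grip at about (278,165), rail from (70,192) to (213,200) with the collar at (188,201), and the cap at (398,193). In the top view the rail runs (340,204) to (467,237), the collar is at (358,208), the basket at (275,268) and the cap at (180,198). I'll enlarge these.

```bash
python3 - <<'E'
import cv2,numpy as np
s=cv2.imread('pics/scene0.png');t=cv2.imread('pics/top0.png')
def c(i,x,y,w,h,k):
    o=cv2.resize(i[y:y+h,x:x+w],None,fx=k,fy=k,interpolation=cv2.INTER_CUBIC)
    for a in range((-x)%10,w,10): cv2.line(o,(a*k,0),(a*k,4 if (x+a)%50 else 12),(0,0,255),1)
    for a in range((-y)%10,h,10): cv2.line(o,(0,a*k),(4 if (y+a)%50 else 12,a*k),(0,0,255),1)
    return o
A=np.zeros((600,800,3),np.uint8)
A[:300,:400]=c(s,225,150,100,75,4)   # basket scene
A[:300,400:]=c(s,340,175,100,75,4)  # cap scene
A[300:,:400]=c(t,240,235,100,75,4)
A[300:,400:]=c(t,145,175,100,75,4)
cv2.imwrite('pics/a.png',A)
B=np.zeros((600,800,3),np.uint8)
B[:330,:]=c(s,50,175,200,110,4)[:330,:800]
B[330:,:640]=c(t,315,190,160,67,4)[:270]if 0 else 0
o=c(t,315,192,160,67,4);B[330:330+268,:640]=o
cv2.imwrite('pics/b.png',B)
E
```

```text
(no output)
```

View pics/a.png

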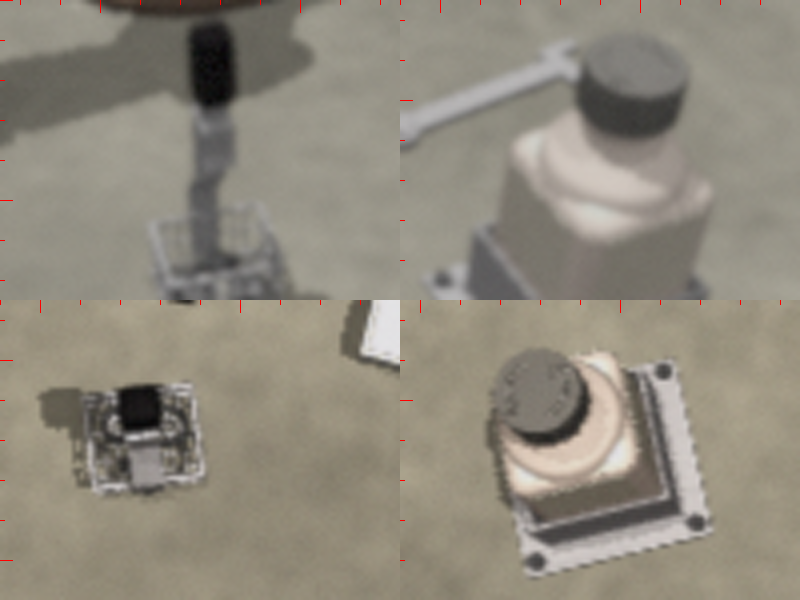

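View pics/b.png

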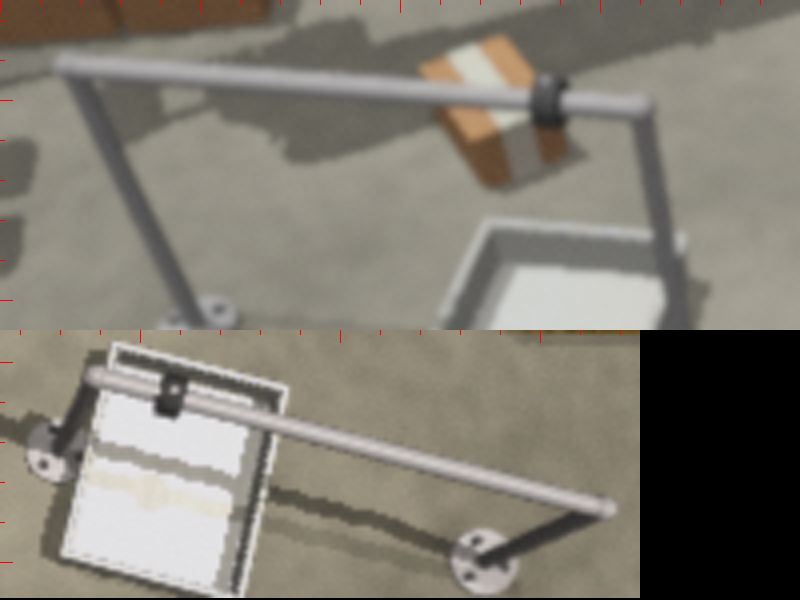

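Crops: grip top in scene (278,157), in top (275,262). Rail ends in scene (65.5,190.7)/(212.5,200.7), in top (338.7,203.5)/(467,236.2). Collar at scene (187,200), top (358,208). Cap lid at scene (398,191.5), top (180,197.7). The basket strap is on the robot side, so its +x points away from the robot.

```bash
python3 - <<'E'
from h import *
s=snap('scene');t=snap('top')
np.set_printoptions(precision=4,suppress=True)
for n,a,b,z in [('grip',(278,157.5),(275,261.5),.2),('r-',(65.5,191),(467,236.2),.2),('r+',(212.5,200.7),(338.7,203.5),.2),('col',(187,200.2),(358,208.2),.2),('cap',(398.2,191.5),(180,197.7),.1955)]:
    print(n,*tri(s,a,t,b),onz(s,a,z),onz(t,b,z))
q=[onz(t,(240+x/4,235+(y-300)/4),.042) for x,y in[(88,395),(193,385),(203,475),(95,490)]]
for p in q:print(p)
print('ctr',sum(q)/4)
pl=[onz(t,(145+(x-400)/4,175+(y-300)/4),.004) for x,y in[(664,372),(697,523),(537,561)]]
for p in pl:print('plate',p)
for f in [(480,562),(53,450)]: print('foot',onz(t,(315+f[0]/4,192+(f[1]-330)/4),.005))
E
```

```text
grip [0.4392 0.0267 0.1964] 0.0023696677278656026 [0.4445 0.0279 0.2   ] [0.4388 0.0254 0.2   ]
r- [ 0.5487 -0.4047  0.2009] 0.0003295746617332306 [ 0.5475 -0.4057  0.2   ] [ 0.5488 -0.4049  0.2   ]
r+ [ 0.5897 -0.1018  0.2013] 0.005554133342268335 [ 0.5883 -0.0993  0.2   ] [ 0.5904 -0.1047  0.2   ]
col [ 0.5847 -0.1498  0.1996] 0.0009239458305338284 [ 0.5852 -0.1492  0.2   ] [ 0.5846 -0.1502  0.2   ]
cap [0.5618 0.2663 0.1919] 0.0007926892506862143 [0.5661 0.265  0.1955] [0.5608 0.2649 0.1955]
[0.4616 0.0651 0.042 ]
[ 0.4764 -0.0024  0.042 ]
[ 0.4189 -0.0158  0.042 ]
[0.4009 0.0525 0.042 ]
ctr [0.4394 0.0249 0.042 ]
plate [0.6332 0.2346 0.004 ]
plate [0.5289 0.1946 0.004 ]
plate [0.4894 0.2994 0.004 ]
foot [ 0.5466 -0.3995  0.005 ]
foot [ 0.5895 -0.1012  0.005 ]
```

Call:
step_arm:
  steps: "0.0918 0 0 -0.035 0 0 6.85; 0.0918 0 0 -0.035 0 0 6.85; 0.0918 0 0 -0.035 0 0 0; 0.0918 0.019 -0.0355 0 0 0 0; 0.0918 0.019 -0.0355 0 0 0 0; 0.0918 0.019 -0.0355 0 0 0 0; 0.0918 0.019 -0.0355 0 0 0 0; 0.0918 0.019 -0.0355 0 0 0 0; 0.0918 0.019 -0.0355 0 0 0 0; 0.0918 0.019 -0.0355 0 0 0 0"
  force: 25

```text
time_s: 1.03
position: [0.3544, -0.2845, 0.3055]
tool_rot: [[0.974, 0.225, 0.0], [0.225, -0.974, -0.0], [-0.0, 0.0, -1.0]]
wrist_force: [1.9, -0.3, -0.2]
gripper_width: 0.092
```

Call:
step_arm:
  steps: "0.0918 0.019 -0.0355 0 0 0 0; 0.0918 0.019 -0.0355 0 0 0 0; 0.0918 0.019 -0.0355 0 0 0 0; 0.0918 0.019 -0.0355 0 0 0 0; 0.0918 0.019 -0.0355 0 0 0 0; 0.0918 0.019 -0.0355 0 0 0 0; 0.0918 0.019 -0.0355 0 0 0 0; 0.0918 0.019 -0.0355 0 0 0 0; 0.0918 0 0 0 0 0 0; 0.0918 0 0 0 0 0 0"

```text
time_s: 1.87
position: [0.4388, 0.0268, 0.3053]
tool_rot: [[0.973, 0.23, -0.0], [0.23, -0.973, 0.0], [-0.0, -0.0, -1.0]]
wrist_force: [-0.3, -0.9, -0.1]
gripper_width: 0.0917
```

```bash
cat >> h.py <<'E'
def st():
    s=bot.state();R=np.array(s['tool_rot']);p=np.array(s['position'])
    print('t',round(s['time_s'],2),'p',p.round(4),'yaw',np.degrees(np.arctan2(R[1,0],R[0,0])).round(2),'z',R[:,2].round(4),'w',round(s['gripper_width'],4),'F',np.round(s['wrist_force'],1),'T',np.round(s['wrist_torque'],2),'q',np.round(s['joint_pos'],2))
    return R,p
def go(x,y,z,yaw):
    R,p=st();a=np.radians(yaw);d=np.array([x,y,z])-p
    print('tool delta (after yaw turn)',np.round([d[0]*np.cos(a)+d[1]*np.sin(a),d[0]*np.sin(a)-d[1]*np.cos(a),-d[2]],4),'(before)',(R.T@d).round(4),'rz',round(np.degrees(np.arctan2(R[1,0],R[0,0]))-yaw,2))
E
python3 -c "
from h import *
go(.4395,.0255,.175-.011,13)"
```

```text
t 1.87 p [0.4388 0.0268 0.3053] yaw 13.27 z [-3.e-04  4.e-04 -1.e+00] w 0.0917 F [-0.3 -0.9 -0.1] T [-0.02  0.01  0.03] q [ 0.22  0.08 -0.43  1.79  0.03  1.27 -1.56]
tool delta (after yaw turn) [0.0004 0.0015 0.1413] (before) [0.0004 0.0015 0.1413] rz 0.27
```

Call:
step_arm:
  steps: "0.0918 0 0.0015 0.035 0 0 0; 0.0918 0 0 0.035 0 0 0; 0.0918 0 0 0.035 0 0 0; 0.0918 0 0 0.018 0 0 0; 0.0918 0 0 0.018 0 0 0; 0.0918 0 0 0 0 0 0; 0.0918 0 0 0 0 0 0"

```text
time_s: 2.45
position: [0.4384, 0.0219, 0.1641]
tool_rot: [[0.975, 0.223, -0.002], [0.223, -0.975, -0.001], [-0.002, 0.0, -1.0]]
wrist_force: [0.1, -0.1, 0.4]
gripper_width: 0.092
```

```bash
python3 - <<'E'
from h import *
st()
s=snap('scene');t=snap('top')
def c(i,x,y,w,h,k): return cv2.resize(i[y:y+h,x:x+w,::-1],None,fx=k,fy=k,interpolation=cv2.INTER_CUBIC)
cv2.imwrite('pics/c.png',np.hstack([c(s['img'],230,130,80,110,5),c(t['img'],235,210,80,110,5)]))
E
```

```text
t 2.45 p [0.4384 0.0219 0.1641] yaw 12.9 z [-2.e-03 -5.e-04 -1.e+00] w 0.092 F [ 0.1 -0.1  0.4] T [ 0.09 -0.03 -0.01] q [ 0.2   0.21 -0.43  2.02  0.11  0.93 -1.63]
```

View pics/c.png

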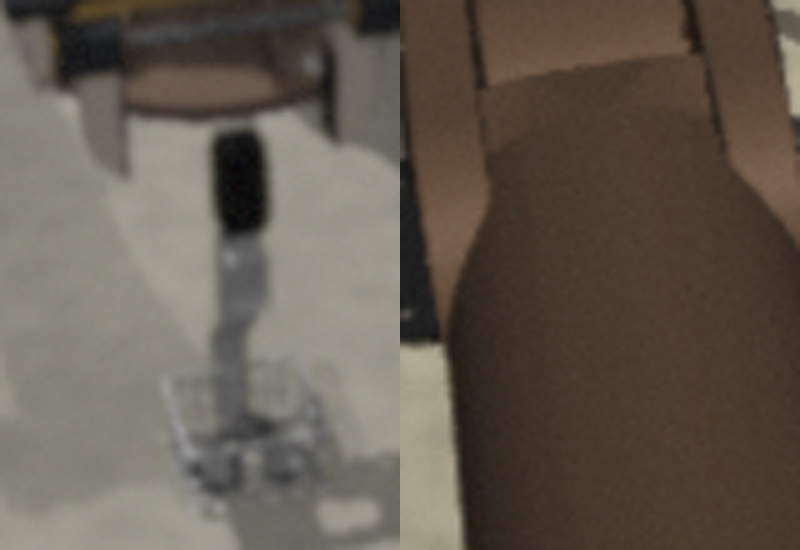

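The crop shows the grip at (240,185) between fingers whose inner edges are at about 125 and 328. The fingers need to go 3–4 mm to +y, which agrees with the state.

Call:
step_arm:
  steps: "0.0918 0.001 -0.0035 0 0 0 0; 0.0918 0 0 0 0 0 0; 0 0 0 0 0 0 0; 0 0 0 0 0 0 0; 0 0 0 0 0 0 0; 0 0 0 0 0 0 0; 0 0 0 0 0 0 0; 0 0 0 0 0 0 0; 0 0 0 0 0 0 0; 0 0 0 0 0 0 0"
  force: 40

```text
time_s: 3.38
position: [0.4392, 0.0266, 0.1644]
tool_rot: [[0.974, 0.225, -0.0], [0.225, -0.974, -0.0], [-0.0, -0.0, -1.0]]
wrist_force: [-0.0, -0.2, -0.2]
gripper_width: 0.0429
```

```bash
python3 -c "
from h import *
go(.4395,.0255,.30,-8)"
```

```text
t 3.38 p [0.4392 0.0266 0.1644] yaw 12.98 z [-2.e-04 -0.e+00 -1.e+00] w 0.0429 F [-0.  -0.2 -0.2] T [-0.    0.04 -0.03] q [ 0.19  0.21 -0.43  2.02  0.11  0.93 -1.64]
tool delta (after yaw turn) [ 0.0004  0.0011 -0.1356] (before) [-0.      0.0012 -0.1356] rz 20.98
```

Call:
step_arm:
  steps: "0 0 0 0 0 0 0; 0 0 0 0 0 0 0; 0 0 0 0 0 0 0; 0 0 0 0 0 0 0; 0 0 0 0 0 0 0; 0 0 0 -0.005 0 0 0; 0 0 0 -0.015 0 0 0; 0 0 0 -0.02 0 0 0; 0 0 0 -0.02 0 0 0; 0 0 0 -0.02 0 0 0"

```text
time_s: 4.22
position: [0.4385, 0.0265, 0.2451]
tool_rot: [[0.974, 0.225, -0.001], [0.225, -0.974, -0.0], [-0.001, -0.0, -1.0]]
wrist_force: [1.1, 0.9, -3.9]
gripper_width: 0.0235
```

Call:
step_arm:
  steps: "0 0 0 -0.018 0 0 0; 0 0 0 -0.012 0 0 0; 0 0 0 -0.005 0 0 0; 0 0 0 0 0 0 3; 0 0 0 0 0 0 5; 0 0 0 0 0 0 5; 0 0 0 0 0 0 5; 0 0 0 0 0 0 3; 0 0 0 0 0 0 0; 0 0 0 0 0 0 0"

```text
time_s: 5.05
position: [0.4388, 0.0266, 0.2789]
tool_rot: [[0.991, -0.137, -0.001], [-0.137, -0.991, -0.0], [-0.001, 0.0, -1.0]]
wrist_force: [-0.1, 1.3, -3.8]
gripper_width: 0.0236
```

```bash
python3 - <<'E'
from h import *
a=np.radians(-8)
m=np.array([.569,-.252]);ex=np.array([np.cos(a),np.sin(a)]);ey=np.array([-np.sin(a),np.cos(a)])
for q in [(-.075,-.07),(0,-.07),(0,.088)]:
    p=m+q[0]*ex+q[1]*ey;print(q,p.round(4))
p=m-.075*ex-.07*ey
go(*p,.279,-8)
E
```

```text
(-0.075, -0.07) [ 0.485  -0.3109]
(0, -0.07) [ 0.5593 -0.3213]
(0, 0.088) [ 0.5812 -0.1649]
t 5.05 p [0.4388 0.0266 0.2789] yaw -7.9 z [-1.2e-03 -2.0e-04 -1.0e+00] w 0.0236 F [-0.1  1.3 -3.8] T [0.05 0.01 0.07] q [ 0.19  0.1  -0.41  1.84  0.04  1.21 -1.93]
tool delta (after yaw turn) [ 9.270e-02  3.277e-01 -1.000e-04] (before) [ 9.210e-02  3.279e-01 -1.000e-04] rz 0.1
```

Call:
step_arm:
  steps: "0 0.002 0.01 0 0 0 0; 0 0.005 0.02 0 0 0 0; 0 0.007 0.028 0 0 0 0; 0 0.009 0.03 0 0 0 0; 0 0.009 0.03 0 0 0 0; 0 0.009 0.03 0 0 0 0; 0 0.009 0.03 0 0 0 0; 0 0.009 0.03 0 0 0 0; 0 0.009 0.03 0 0 0 0; 0 0.009 0.03 0 0 0 0"

```text
time_s: 5.88
position: [0.4775, -0.252, 0.2792]
tool_rot: [[0.99, -0.138, -0.001], [-0.138, -0.99, -0.0], [-0.001, 0.0, -1.0]]
wrist_force: [1.4, 0.1, -3.8]
gripper_width: 0.0234
```

Call:
step_arm:
  steps: "0 0.007 0.025 0 0 0 0; 0 0.005 0.02 0 0 0 0; 0 0.002 0.01 0 0 0 0; 0 0 0.005 0 0 0 0; 0 0 0 0 0 0 0; 0 0 0 0 0 0 0; 0 0 0 0 0 0 0"

```text
time_s: 6.47
position: [0.4839, -0.3091, 0.2796]
tool_rot: [[0.991, -0.137, 0.0], [-0.137, -0.991, 0.001], [0.0, -0.001, -1.0]]
wrist_force: [0.5, 0.2, -3.9]
gripper_width: 0.0234
```

```bash
python3 - <<'E'
from h import *
go(.485,-.3109,.279,-8)
s=snap('scene');t=snap('top')
def c(i,x,y,w,h,k): return cv2.resize(i[y:y+h,x:x+w,::-1],None,fx=k,fy=k,interpolation=cv2.INTER_CUBIC)
cv2.imwrite('pics/d.png',np.vstack([c(s['img'],40,130,200,75,4),c(t['img'],315,190,200,75,4)]))
E
```

```text
t 6.47 p [ 0.4839 -0.3091  0.2796] yaw -7.89 z [ 2.e-04  7.e-04 -1.e+00] w 0.0234 F [ 0.5  0.2 -3.9] T [0.05 0.03 0.04] q [ 0.59  0.31 -0.15  1.57  0.05  1.27 -1.28]
tool delta (after yaw turn) [0.0013 0.0016 0.0006] (before) [0.0013 0.0016 0.0006] rz 0.11
```

View pics/d.png

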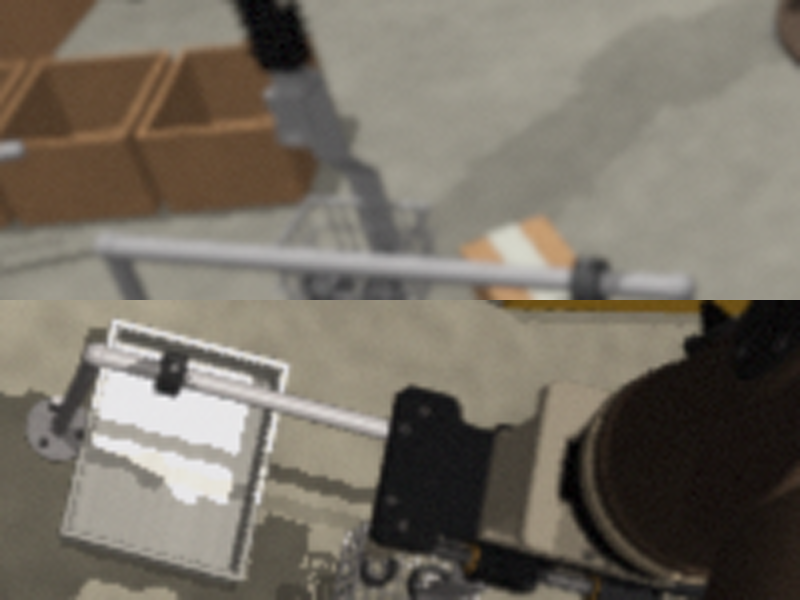

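The basket hangs upright behind the rail, lip at about (295,140) in the upper crop and rim below the rail. Next I advance 76 mm over the rail, then lower.

Call:
step_arm:
  steps: "0 0.008 0.0015 0 0 0 0; 0 0.014 0 0 0 0 0; 0 0.014 0 0 0 0 0; 0 0.014 0 0 0 0 0; 0 0.012 0 0 0 0 0; 0 0.009 0 0 0 0 0; 0 0.005 0 0 0 0 0; 0 0 0 0 0 0 0; 0 0 0 0 0 0 0"

```text
time_s: 7.32
position: [0.5586, -0.3228, 0.2792]
tool_rot: [[0.99, -0.139, -0.001], [-0.139, -0.99, 0.0], [-0.001, -0.0, -1.0]]
wrist_force: [-0.1, -0.0, -3.9]
gripper_width: 0.0232
```

```bash
python3 - <<'E'
from h import *
go(.5595,-.320,.279,-8)
s=snap('scene')
def c(i,x,y,w,h,k): return cv2.resize(i[y:y+h,x:x+w,::-1],None,fx=k,fy=k,interpolation=cv2.INTER_CUBIC)
cv2.imwrite('pics/e.png',c(s['img'],60,120,130,100,6))
E
```

```text
t 7.32 p [ 0.5586 -0.3228  0.2792] yaw -8.0 z [-6.e-04  1.e-04 -1.e+00] w 0.0232 F [-0.1 -0.  -3.9] T [0.03 0.25 0.03] q [ 0.54  0.43 -0.14  1.39  0.06  1.33 -1.32]
tool delta (after yaw turn) [ 0.0005 -0.0029  0.0002] (before) [ 0.0005 -0.0029  0.0002] rz -0.0
```

View pics/e.png

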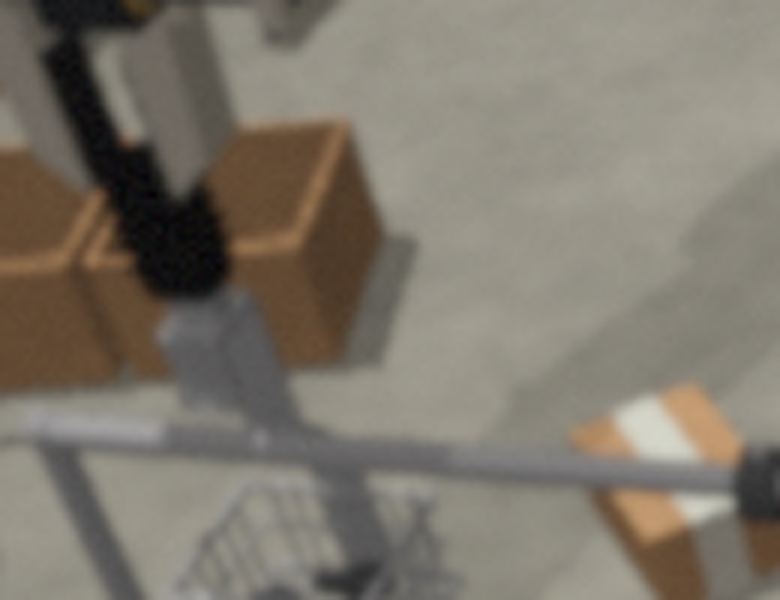

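Lip bottom at crop (205,408), just over the near side of the rail at (200,430), and the strap passes behind the rail. Lowering gently with a force check.

Call:
step_arm:
  steps: "0 0.0005 0 0.006 0 0 0; 0 0 0 0.01 0 0 0; 0 0 0 0.01 0 0 0; 0 0 0 0.008 0 0 0; 0 0 0 0.005 0 0 0; 0 0 0 0.002 0 0 0; 0 0 0 0 0 0 0"

```text
time_s: 7.95
position: [0.5588, -0.3229, 0.2376]
tool_rot: [[0.99, -0.14, -0.001], [-0.14, -0.99, 0.001], [-0.001, -0.0, -1.0]]
wrist_force: [-0.5, 0.4, -4.5]
gripper_width: 0.0235
```

Call:
step_arm:
  steps: "0 0 0 0.001 0 0 0; 0 0 0 0.001 0 0 0; 0 0 0 0.001 0 0 0; 0 0 0 0 0 0 0; 0 0 0 0 0 0 0"

```text
time_s: 8.37
position: [0.5592, -0.323, 0.2356]
tool_rot: [[0.99, -0.139, 0.0], [-0.139, -0.99, -0.0], [0.0, 0.0, -1.0]]
wrist_force: [0.3, 0.0, -4.6]
gripper_width: 0.0235
```

```bash
python3 - <<'E'
from h import *
go(.5812,-.1649,.2345,-8)
E
```

```text
t 8.37 p [ 0.5592 -0.323   0.2356] yaw -8.02 z [ 2.e-04 -1.e-04 -1.e+00] w 0.0235 F [ 0.3  0.  -4.6] T [ 0.09  0.03 -0.04] q [ 0.54  0.45 -0.15  1.46  0.07  1.24 -1.33]
tool delta (after yaw turn) [-0.0003 -0.1596  0.0011] (before) [-0.0003 -0.1596  0.001 ] rz -0.02
```

Call:
step_arm:
  steps: "0 0 0 0.001 0 0 0; 0 0 0 0.0005 0 0 0; 0 0 0 0 0 0 0; 0 0 0 0 0 0 0"

```text
time_s: 8.7
position: [0.5595, -0.3231, 0.2344]
tool_rot: [[0.99, -0.139, 0.001], [-0.139, -0.99, -0.0], [0.001, 0.0, -1.0]]
wrist_force: [-0.6, 0.4, 0.7]
gripper_width: 0.0233
```

```bash
python3 - <<'E'
from h import *
go(.5812,-.1649,.2345,-8)
E
```

```text
t 8.7 p [ 0.5595 -0.3231  0.2344] yaw -8.02 z [ 7.e-04 -4.e-04 -1.e+00] w 0.0233 F [-0.6  0.4  0.7] T [ 0.07  0.06 -0.03] q [ 0.54  0.45 -0.15  1.46  0.07  1.23 -1.33]
tool delta (after yaw turn) [-5.000e-04 -1.596e-01 -1.000e-04] (before) [-0.0005 -0.1596 -0.0002] rz -0.02
```

It sits on the rail at the expected height and the rail carries the weight. Sliding to the collar.

Call:
step_arm:
  steps: "0 0 -0.006 0 0 0 0; 0 0 -0.014 0 0 0 0; 0 0 -0.018 0 0 0 0; 0 0 -0.018 0 0 0 0; 0 0 -0.018 0 0 0 0; 0 0 -0.018 0 0 0 0; 0 0 -0.018 0 0 0 0; 0 0 -0.018 0 0 0 0; 0 0 -0.014 0 0 0 0; 0 0 -0.006 0 0 0 0"

```text
time_s: 9.53
position: [0.5804, -0.1736, 0.2343]
tool_rot: [[0.991, -0.137, 0.001], [-0.137, -0.991, 0.001], [0.001, -0.001, -1.0]]
wrist_force: [-0.6, -2.8, 1.5]
gripper_width: 0.0237
```

Call:
step_arm:
  steps: "0 0 0 0 0 0 0; 0 0 0 0 0 0 0; 0 0 -0.002 0 0 0 0; 0 0 -0.002 0 0 0 0; 0 0 0 0 0 0 0; 0 0 0 0 0 0 0"

```text
time_s: 10.03
position: [0.5803, -0.1745, 0.2343]
tool_rot: [[0.99, -0.141, 0.001], [-0.141, -0.99, -0.002], [0.001, 0.002, -1.0]]
wrist_force: [-1.7, -4.8, 5.2]
gripper_width: 0.0237
```

```bash
python3 - <<'E'
from h import *
go(.5812,-.1649,.2345,-8)
E
```

```text
t 10.03 p [ 0.5803 -0.1745  0.2343] yaw -8.13 z [ 5.0e-04 -1.9e-03 -1.0e+00] w 0.0237 F [-1.7 -4.8  5.2] T [-1.14  0.15  0.01] q [ 0.34  0.39 -0.19  1.56  0.08  1.2  -1.58]
tool delta (after yaw turn) [-0.0005 -0.0096 -0.0002] (before) [-0.0005 -0.0096 -0.0002] rz -0.13
```

Still about 8–10 mm short of the expected contact; the force so far looks like friction. Creeping on while watching it.

Call:
step_arm:
  steps: "0 0 -0.003 -0.0005 0 0 0; 0 0 -0.003 -0.0003 0 0 0; 0 0 0 0 0 0 0; 0 0 0 0 0 0 0"

```text
time_s: 10.37
position: [0.5811, -0.1656, 0.2344]
tool_rot: [[0.99, -0.139, -0.001], [-0.139, -0.99, 0.001], [-0.001, -0.001, -1.0]]
wrist_force: [0.2, -0.2, 0.6]
gripper_width: 0.0234
```

Call:
step_arm:
  steps: "0 0 -0.002 0 0 0 0; 0 0 0 0 0 0 0; 0 0 0 0 0 0 0"

```text
time_s: 10.62
position: [0.5812, -0.1649, 0.2344]
tool_rot: [[0.99, -0.14, -0.001], [-0.14, -0.99, -0.0], [-0.001, 0.001, -1.0]]
wrist_force: [-1.7, -4.1, -0.9]
gripper_width: 0.0236
```

Call:
step_arm:
  steps: "0 0 -0.001 0 0 0 0; 0 0 0 0 0 0 0; 0 0 0 0 0 0 0"

```text
time_s: 10.87
position: [0.5812, -0.1648, 0.2344]
tool_rot: [[0.99, -0.14, -0.001], [-0.14, -0.99, -0.001], [-0.001, 0.001, -1.0]]
wrist_force: [-1.4, -6.4, -2.0]
gripper_width: 0.0235
```

Contact is exactly where expected (y = -0.165, force rising). I'll relax the push, open, and lift away.

Call:
step_arm:
  steps: "0 0 0.0015 0.0003 0 0 0; 0 0 0 0 0 0 0; 0.03 0 0 0 0 0 0; 0.035 0 0 0 0 0 0; 0.05 0 0 0 0 0 0; 0.06 0 0 0 0 0 0; 0.06 0 0 0 0 0 0; 0.06 0 0 0 0 0 0; 0.06 0 0 0 0 0 0"

```text
time_s: 11.62
position: [0.5815, -0.1649, 0.2344]
tool_rot: [[0.99, -0.139, 0.0], [-0.139, -0.99, 0.0], [0.0, -0.0, -1.0]]
wrist_force: [0.7, 0.5, 0.8]
gripper_width: 0.0589
```

Call:
step_arm:
  steps: "0.06 0 0 -0.01 0 0 0; 0.06 0 0 -0.02 0 0 0; 0.06 0 0 -0.02 0 0 0; 0.06 0 0 -0.02 0 0 0; 0.06 0 0 -0.02 0 0 0; 0.09 -0.02 -0.01 -0.01 0 0 0; 0.09 -0.03 -0.03 0 0 0 0; 0.09 -0.03 -0.04 0 0 0 0; 0.09 -0.03 -0.04 0 0 0 0; 0.09 0 -0.04 0 0 0 0"

```text
time_s: 12.45
position: [0.4997, -0.0061, 0.3361]
tool_rot: [[0.99, -0.141, 0.001], [-0.141, -0.99, -0.001], [0.001, 0.001, -1.0]]
wrist_force: [1.4, -0.8, 0.1]
gripper_width: 0.0875
```

```bash
python3 - <<'E'
from h import *
st()
s=snap('scene');t=snap('top')
def c(i,x,y,w,h,k): return cv2.resize(i[y:y+h,x:x+w,::-1],None,fx=k,fy=k,interpolation=cv2.INTER_CUBIC)
cv2.imwrite('pics/f.png',np.hstack([c(s['img'],130,130,100,140,4),c(t['img'],315,170,100,140,4)]))
E
```

```text
t 12.45 p [ 0.4997 -0.0061  0.3361] yaw -8.12 z [ 6.0e-04 -1.5e-03 -1.0e+00] w 0.0875 F [ 1.4 -0.8  0.1] T [ 0.04 -0.05 -0.03] q [ 0.16  0.16 -0.3   1.62  0.05  1.36 -1.86]
```

View pics/f.png

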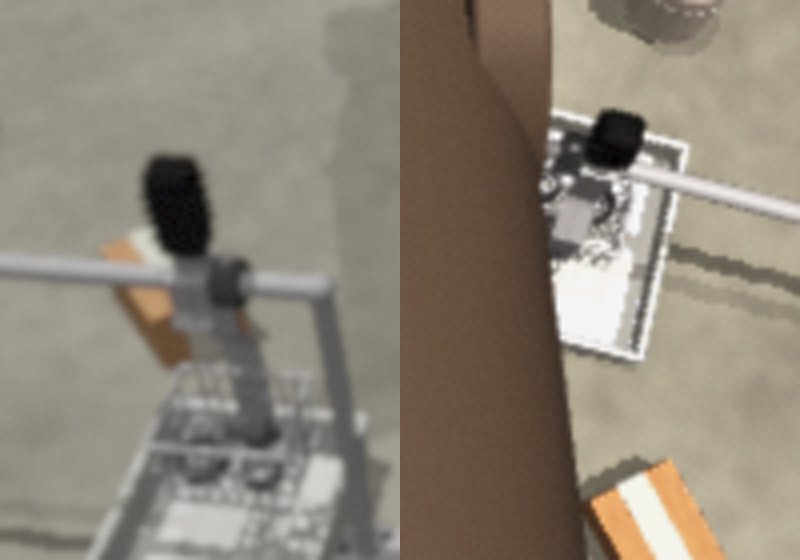

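The basket hangs upright on the rail with the hook against the collar (scene crop about (225,280)), over the pan and released. Now to the cap.

Call:
step_arm:
  steps: "0.0918 0 0 0 0 0 -6; 0.0918 0 0 0 0 0 -6; 0.0918 0 0 0 0 0 -6; 0.0918 0 0 0 0 0 -6; 0.0918 0 0 0 0 0 -6; 0.0918 0.019 -0.027 0 0 0 0; 0.0918 0.02 -0.029 0 0 0 0; 0.0918 0.02 -0.029 0 0 0 0; 0.0918 0.02 -0.029 0 0 0 0; 0.0918 0.02 -0.029 0 0 0 0"
  force: 60

```text
time_s: 13.38
position: [0.5421, 0.1646, 0.3353]
tool_rot: [[0.928, 0.374, 0.001], [0.374, -0.928, 0.0], [0.001, 0.0, -1.0]]
wrist_force: [1.5, 0.1, -0.1]
gripper_width: 0.0919
```

Call:
step_arm:
  steps: "0.0918 0.02 -0.029 0 0 0 0; 0.0918 0.02 -0.029 0 0 0 0; 0.0918 0.019 -0.027 0 0 0 0; 0.0918 0 0 0.02 0 0 0; 0.0918 0 0 0 0 0 0; 0.0918 0 0 0 0 0 0; 0.0918 0 0 0 0 0 0; 0.0918 0 0 0 0 0 0"

```text
time_s: 14.05
position: [0.5652, 0.2628, 0.3158]
tool_rot: [[0.928, 0.372, 0.002], [0.372, -0.928, 0.0], [0.001, 0.001, -1.0]]
wrist_force: [-0.2, 0.0, 0.2]
gripper_width: 0.0916
```

```bash
python3 - <<'E'
from h import *
go(.561,.2655,.1835,22)
E
```

```text
t 14.05 p [0.5652 0.2628 0.3158] yaw 21.86 z [ 0.0016  0.     -1.    ] w 0.0916 F [-0.2  0.   0.2] T [-0.01 -0.06 -0.  ] q [-0.22  0.41 -0.45  1.36  0.18  1.41 -1.86]
tool delta (after yaw turn) [-0.0029 -0.0041  0.1323] (before) [-0.0031 -0.0042  0.1323] rz -0.14
```

Call:
step_arm:
  steps: "0.0918 -0.003 -0.004 0.025 0 0 0; 0.0918 0 0 0.035 0 0 0; 0.0918 0 0 0.035 0 0 0; 0.0918 0 0 0.025 0 0 0; 0.0918 0 0 0.012 0 0 0; 0.0918 0 0 0 0 0 0; 0.0918 0 0 0 0 0 0"

```text
time_s: 14.63
position: [0.561, 0.2664, 0.1837]
tool_rot: [[0.928, 0.374, 0.001], [0.374, -0.928, 0.0], [0.001, 0.0, -1.0]]
wrist_force: [0.7, -0.2, 0.8]
gripper_width: 0.0918
```

```bash
python3 - <<'E'
from h import *
go(.561,.2655,.1835,22)
s=snap('scene')
def c(i,x,y,w,h,k): return cv2.resize(i[y:y+h,x:x+w,::-1],None,fx=k,fy=k,interpolation=cv2.INTER_CUBIC)
cv2.imwrite('pics/g.png',c(s['img'],345,140,110,90,6))
E
```

```text
t 14.63 p [0.561  0.2664 0.1837] yaw 21.93 z [ 1.e-03  4.e-04 -1.e+00] w 0.0918 F [ 0.7 -0.2  0.8] T [ 0.05 -0.06  0.03] q [-0.23  0.48 -0.45  1.58  0.22  1.13 -1.91]
tool delta (after yaw turn) [-0.0003  0.0009  0.0002] (before) [-0.0003  0.0009  0.0002] rz -0.07
```

View pics/g.png

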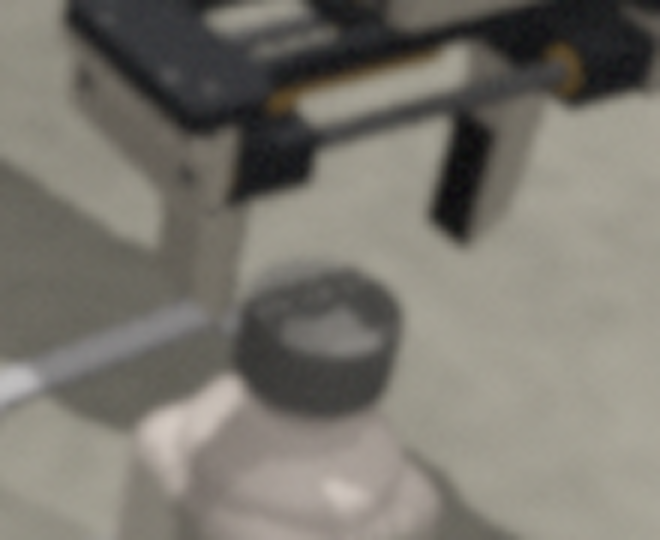

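```bash
python3 - <<'E'
from h import *
R,p=st();s=snap('scene')
def pr(n,X): print(n,((proj(s,X)-[345,140])*6).round(0))
for e in(-.046,.046):
    for x in(-.0095,.0095): pr(('tip',e,x),p+R@np.array([x,e,.008]))
pr('lid',[.561,.2655,.1955]);pr('low',[.561,.2655,.166])
pr('lidring',[[.561+.026*np.cos(a),.2655+.026*np.sin(a),.1955] for a in np.arange(4)*np.pi/2])
E
```

```text
t 14.68 p [0.5614 0.267  0.1846] yaw 21.95 z [ 0.0025  0.0013 -1.    ] w 0.0917 F [-0.2 -0.7 -0.1] T [ 0.07 -0.01 -0.05] q [-0.23  0.48 -0.45  1.58  0.22  1.13 -1.91]
('tip', -0.046, -0.0095) [[405. 294.]]
('tip', -0.046, 0.0095) [[440. 326.]]
('tip', 0.046, -0.0095) [[180. 363.]]
('tip', 0.046, 0.0095) [[212. 397.]]
lid [[317. 299.]]
low [[301. 367.]]
lidring [[337. 350.]
 [395. 298.]
 [299. 252.]
 [239. 301.]]
```

The picture shows the cap ring centred at (320,308), as predicted, but the visible fingertips (right one near (465,240)) look higher than my projection (440,326). Closing will show whether the fingers are on the skirt.

Call:
step_arm:
  steps: "0.048 0 0 0 0 0 0; 0.048 0 0 0 0 0 0; 0.048 0 0 0 0 0 0; 0.048 0 0 0 0 0 0; 0.048 0 0 0 0 0 0; 0.048 0 0 0 0 0 0; 0.048 0 0 0 0 0 0; 0.048 0 0 0 0 0 0; 0.048 0 0 0 0 0 0"
  force: 20

```text
time_s: 15.48
position: [0.5602, 0.2667, 0.1824]
tool_rot: [[0.927, 0.374, -0.0], [0.374, -0.927, -0.0], [-0.0, 0.0, -1.0]]
wrist_force: [-0.8, 0.4, 0.4]
gripper_width: 0.0482
```

```bash
python3 - <<'E'
from h import *
st()
s=snap('scene')
def c(i,x,y,w,h,k): return cv2.resize(i[y:y+h,x:x+w,::-1],None,fx=k,fy=k,interpolation=cv2.INTER_CUBIC)
cv2.imwrite('pics/i.png',c(s['img'],345,140,110,90,6))
E
```

```text
t 15.48 p [0.5602 0.2667 0.1824] yaw 21.98 z [-1.e-04 -1.e-04 -1.e+00] w 0.0482 F [-0.8  0.4  0.4] T [ 0.04  0.02 -0.05] q [-0.23  0.49 -0.45  1.58  0.22  1.13 -1.91]
```

View pics/i.png

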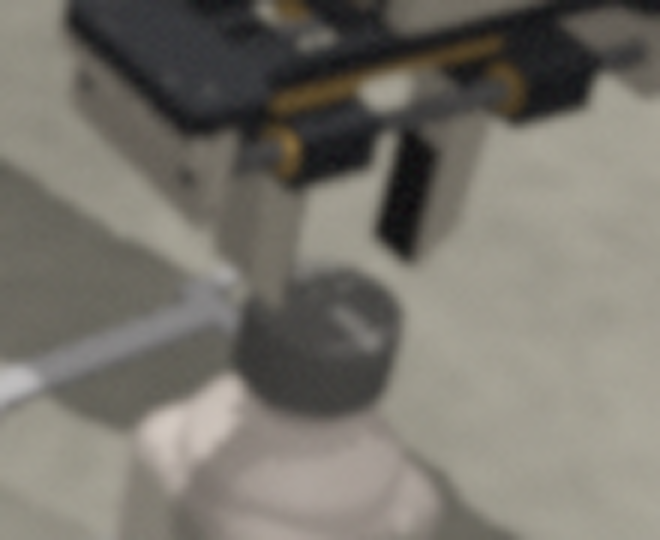

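Width reached 48.2 mm without contact, and the tips (right pad bottom from (380,235) to (410,262)) are above the lid. The real tips are therefore higher than the nominal tool frame says, so I'll solve for the actual tip height.

```bash
python3 - <<'E'
from h import *
from scipy.optimize import least_squares
R,p=st();s=snap('scene')
K=np.array([[-.0095,-.0241,0],[.0095,-.0241,0]])
obs=np.array([[380,235],[410,262]])/6+[345,140]
f=lambda v:(proj(s,p+(R@(K+[0,0,v[0]]).T).T)-obs).ravel()
r=least_squares(f,[0.]);print('tip ahead of TCP (mm)',r.x*1e3,'resid px',r.fun.round(1))
g=lambda v:(proj(s,p+(R@(K+[v[1],0,v[0]]).T).T)-obs).ravel()
r=least_squares(g,[0.,0.]);print('with x offset',r.x*1e3,r.fun.round(1))
h=lambda v:(proj(s,p+(R@(K+[0,v[1],v[0]]).T).T)-obs).ravel()
r=least_squares(h,[0.,0.]);print('with y offset',r.x*1e3,r.fun.round(1))
E
```

```text
t 15.53 p [0.5602 0.2667 0.1823] yaw 21.98 z [-1.e-04 -1.e-04 -1.e+00] w 0.0482 F [0.  0.1 0.3] T [-0.02  0.03 -0.02] q [-0.23  0.49 -0.45  1.58  0.22  1.13 -1.91]
tip ahead of TCP (mm) [-27.1333328] resid px [-1.6 -0.7 -0.7  0.1]
with x offset [-28.59712068   3.14499614] [-0.5 -0.4  0.5  0.4]
with y offset [-25.40795553  -3.23592595] [-0.5 -0.4  0.5  0.4]
```

The tips are really about 27 mm behind the TCP, so about 35 mm higher than stated. I'll calibrate by touching the lid gently with the tips.

Call:
step_arm:
  steps: "0.048 0 0 0.005 0 0 0; 0.048 0 0 0.004 0 0 0; 0.048 0 0 0 0 0 0; 0.048 0 0 0 0 0 0"

```text
time_s: 15.92
position: [0.5599, 0.2664, 0.1728]
tool_rot: [[0.927, 0.374, -0.001], [0.374, -0.927, -0.001], [-0.001, 0.0, -1.0]]
wrist_force: [-0.4, 0.2, 0.2]
gripper_width: 0.0479
```

Call:
step_arm:
  steps: "0.048 0 0 0.002 0 0 0; 0.048 0 0 0 0 0 0; 0.048 0 0 0 0 0 0"

```text
time_s: 16.17
position: [0.5602, 0.2667, 0.1714]
tool_rot: [[0.927, 0.374, -0.0], [0.374, -0.927, -0.0], [-0.0, 0.0, -1.0]]
wrist_force: [0.4, -0.0, -0.1]
gripper_width: 0.0482
```

Call:
step_arm:
  steps: "0.048 0 0 0.002 0 0 0; 0.048 0 0 0 0 0 0; 0.048 0 0 0 0 0 0"

```text
time_s: 16.42
position: [0.5604, 0.2668, 0.1696]
tool_rot: [[0.927, 0.374, 0.0], [0.374, -0.927, 0.0], [0.001, -0.0, -1.0]]
wrist_force: [1.3, -0.6, 1.3]
gripper_width: 0.0478
```

Call:
step_arm:
  steps: "0.048 0 0 0.002 0 0 0; 0.048 0 0 0 0 0 0; 0.048 0 0 0 0 0 0"

```text
time_s: 16.67
position: [0.5605, 0.2669, 0.1678]
tool_rot: [[0.927, 0.374, 0.001], [0.374, -0.927, 0.0], [0.001, -0.0, -1.0]]
wrist_force: [-0.1, -1.1, 6.2]
gripper_width: 0.0484
```

Contact at TCP z ≈ 0.169 puts the tips 26.5 mm behind the TCP, which matches the picture. Now I reopen, go down to tips 18.5 mm below the lid (TCP z 0.1505), and grip.

Call:
step_arm:
  steps: "0.0918 0 0 -0.005 0 0 0; 0.0918 0 0 0 0 0 0; 0.0918 0 0 0 0 0 0; 0.0918 0 0 0 0 0 0; 0.0918 0 0 0 0 0 0; 0.0918 0 0 0 0 0 0; 0.0918 0.0003 0.001 0.01 0 0 0; 0.0918 0 0 0.01 0 0 0; 0.0918 0 0 0.0025 0 0 0; 0.0918 0 0 0 0 0 0"
  force: 60

```text
time_s: 17.5
position: [0.56, 0.2652, 0.1481]
tool_rot: [[0.927, 0.374, -0.003], [0.374, -0.927, -0.001], [-0.003, 0.0, -1.0]]
wrist_force: [-0.4, -0.3, -0.2]
gripper_width: 0.0919
```

Call:
step_arm:
  steps: "0.04 0 0 0 0 0 0; 0.04 0 0 0 0 0 0; 0.04 0 0 0 0 0 0; 0.04 0 0 0 0 0 0; 0.04 0 0 0 0 0 0; 0.04 0 0 0 0 0 0; 0.04 0 0 0 0 0 0; 0.04 0 0 0 0 0 0; 0.04 0 0 0 0 0 0; 0.04 0 0 0 0 0 0"

```text
time_s: 18.33
position: [0.5609, 0.2662, 0.1501]
tool_rot: [[0.927, 0.375, 0.0], [0.375, -0.927, 0.0], [0.0, -0.0, -1.0]]
wrist_force: [-0.3, 1.6, 2.1]
gripper_width: 0.0512
```

```bash
python3 -c "
from h import *
st()"
```

```text
t 18.33 p [0.5609 0.2662 0.1501] yaw 22.0 z [ 2.e-04  4.e-04 -1.e+00] w 0.0512 F [-0.3  1.6  2.1] T [0.25 0.13 0.01] q [-0.23  0.51 -0.44  1.62  0.24  1.06 -1.93]
```

Gripped at 51 mm. Press down.

Call:
step_arm:
  steps: "0.04 0 0 0 0 0 0; 0.04 0 0 0.0015 0 0 0; 0.04 0 0 0.0015 0 0 0; 0.04 0 0 0.0015 0 0 0; 0.04 0 0 0.0015 0 0 0; 0.04 0 0 0.001 0 0 0; 0.04 0 0 0.0005 0 0 0; 0.04 0 0 0 0 0 0; 0.04 0 0 0 0 0 0"

```text
time_s: 19.08
position: [0.5609, 0.2662, 0.1436]
tool_rot: [[0.927, 0.374, 0.001], [0.374, -0.927, 0.0], [0.001, -0.0, -1.0]]
wrist_force: [-3.8, -0.6, 12.3]
gripper_width: 0.0508
```

```bash
python3 -c "
from h import *
st()"
```

```text
t 19.08 p [0.5609 0.2662 0.1436] yaw 21.99 z [ 9.e-04  4.e-04 -1.e+00] w 0.0508 F [-3.8 -0.6 12.3] T [-0.15  0.86 -0.  ] q [-0.23  0.52 -0.44  1.63  0.25  1.05 -1.93]
```

Call:
step_arm:
  steps: "0.04 0 0 0.001 0 0 0; 0.04 0 0 0 0 0 -3; 0.04 0 0 0 0 0 -4; 0.04 0 0 0 0 0 -4; 0.04 0 0 0 0 0 -4; 0.04 0 0 0 0 0 -4; 0.04 0 0 0 0 0 -4; 0.04 0 0 0 0 0 -4; 0.04 0 0 0 0 0 -3; 0.04 0 0 0 0 0 0"

```text
time_s: 19.92
position: [0.5625, 0.2668, 0.1435]
tool_rot: [[0.613, 0.79, 0.004], [0.79, -0.613, 0.002], [0.004, 0.002, -1.0]]
wrist_force: [-0.1, -0.1, 13.9]
gripper_width: 0.0511
```

```bash
python3 -c "
from h import *
st()"
```

```text
t 19.92 p [0.5625 0.2668 0.1435] yaw 52.16 z [ 0.0039  0.0021 -1.    ] w 0.0511 F [-0.1 -0.1 13.9] T [-0.    0.21  0.09] q [-0.15  0.54 -0.57  1.62  0.32  1.07 -1.47]
```

Call:
step_arm:
  steps: "0.04 0 0 0 0 0 -3; 0.04 0 0 0 0 0 -4; 0.04 0 0 0 0 0 -4; 0.04 0 0 0 0 0 -4; 0.04 0 0 0 0 0 -4; 0.04 0 0 0 0 0 -4; 0.04 0 0 0 0 0 -4; 0.04 0 0 0 0 0 -4; 0.04 0 0 0 0 0 -3; 0.04 0 0 0 0 0 0"

```text
time_s: 20.75
position: [0.5627, 0.2671, 0.1435]
tool_rot: [[0.067, 0.998, 0.004], [0.998, -0.067, 0.003], [0.003, 0.004, -1.0]]
wrist_force: [0.3, 1.1, 13.6]
gripper_width: 0.0508
```

```bash
python3 -c "
from h import *
st()"
```

```text
t 20.75 p [0.5627 0.2671 0.1435] yaw 86.16 z [ 0.0041  0.0026 -1.    ] w 0.0508 F [ 0.3  1.1 13.6] T [0.18 0.02 0.09] q [-0.06  0.58 -0.71  1.61  0.41  1.1  -0.95]
```

Turned 64° (1.12 rad). Let up slowly.

Call:
step_arm:
  steps: "0.04 0 0 -0.002 0 0 0; 0.04 0 0 -0.003 0 0 0; 0.04 0 0 -0.003 0 0 0; 0.04 0 0 -0.003 0 0 0; 0.04 0 0 -0.003 0 0 0; 0.04 0 0 0 0 0 0; 0.04 0 0 0 0 0 0"

```text
time_s: 21.33
position: [0.5608, 0.2655, 0.1551]
tool_rot: [[0.07, 0.998, -0.0], [0.998, -0.07, -0.001], [-0.001, -0.0, -1.0]]
wrist_force: [0.1, -0.5, -0.4]
gripper_width: 0.051
```

```bash
python3 -c "
from h import *
go(.561,.266,.2501,86.1)"
```

```text
t 21.33 p [0.5608 0.2655 0.1551] yaw 85.97 z [-4.e-04 -6.e-04 -1.e+00] w 0.051 F [ 0.1 -0.5 -0.4] T [ 0.   -0.08  0.  ] q [-0.06  0.57 -0.71  1.6   0.4   1.13 -0.94]
tool delta (after yaw turn) [ 0.0005  0.0002 -0.095 ] (before) [ 0.0005  0.0002 -0.095 ] rz -0.13
```

Force -0.4 N is just the 40 g cap, so it's free. Lift 95 mm.

Call:
step_arm:
  steps: "0.04 0 0 -0.005 0 0 0; 0.04 0 0 -0.012 0 0 0; 0.04 0 0 -0.015 0 0 0; 0.04 0 0 -0.017 0 0 0; 0.04 0 0 -0.017 0 0 0; 0.04 0 0 -0.015 0 0 0; 0.04 0 0 -0.01 0 0 0; 0.04 0 0 -0.004 0 0 0; 0.04 0 0 0 0 0 0; 0.04 0 0 0 0 0 0"

```text
time_s: 22.17
position: [0.5607, 0.2657, 0.25]
tool_rot: [[0.07, 0.998, -0.0], [0.998, -0.07, -0.0], [-0.0, -0.0, -1.0]]
wrist_force: [0.8, -0.2, -1.1]
gripper_width: 0.0511
```

```bash
python3 - <<'E'
from h import *
go(.561,.266,.2501,86)
s=snap('scene','end')
E
```

```text
t 22.17 p [0.5607 0.2657 0.25  ] yaw 85.98 z [-4.e-04 -4.e-04 -1.e+00] w 0.0511 F [ 0.8 -0.2 -1.1] T [-0.03 -0.05  0.  ] q [-0.05  0.5  -0.74  1.47  0.34  1.31 -0.89]
tool delta (after yaw turn) [ 0.0003  0.0003 -0.0001] (before) [ 0.0003  0.0003 -0.0001] rz -0.02
```

View pics/end.png

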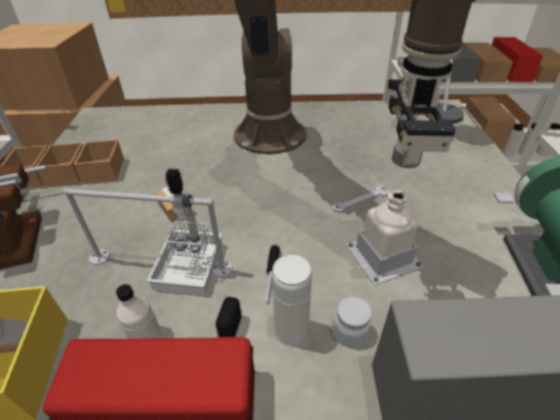

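The final view shows the bottle open with its neck bare at (397,200), the cap in the gripper at (408,155), and the basket hanging on the rail at the collar (188,205). The bystanders are unmoved.

```bash
python3 -c "
from h import *
bot.close_job();st()"
```

```text
the job is handed in; nothing more can be done
the job is handed in; nothing more can be done
```

I finished the job as asked and handed it in at about 22 s.

- **Basket:** It was hooked onto the bare end of the rail and slid up to the stop collar. The push force rose with the hook at y = -0.165 m, where I expected contact. It was then let go, and it hangs upright over the pan.
- **Cap:** I pressed it 6.5 mm, fully down, against about 12–14 N, then turned it 64° (1.12 rad) anticlockwise. It came off freely and is held level in the gripper, 100 mm above where it sat. The last picture shows the bottle's neck bare, and I saw nothing else moved on the bench.

**A check that disagreed:** the fingertips are about 26.5 mm behind the TCP, not 8 mm ahead of it as stated. My first closing on the cap therefore passed above the lid without touching. I confirmed the real height with a light touch of about 6 N on the lid and regripped lower. It also means the basket was held by only about the top 9 mm of its grip; the grip width did not change during the carry.

I viewed 11 pictures, one over the budget.

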